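Rebuild the two-deck vial carrier on a shaker

ROBOT

A 6-joint arm with a two-finger parallel gripper is mounted at the origin on a cart in front of the work surface, level with it; the furniture and walls round the work are solid. World frame = base frame: x ahead of the robot, y to its left, z up, the work surface at z = 0. Lengths are in mm, angles in rad, forces in N, time in s.
With the tool pointing down it reaches from about 350 to 975 mm from the base axis. Payload 7.1 kg.
Tool frame: the origin (TCP) lies at the very end of the fingers, on their centre line; the grasp point (between the pads) lies 19 mm behind it; y points along the fingers, z is the direction in which the jaws open and shut, and the axes are right-handed (so a half turn about y gives the same grasp; the last joint's range is limited). The gripper opens to 88 mm and grips with 3 to 60 N. Pads are 20 mm wide; open, the fingers measure 115 mm over their backs; the gripper's body (75 mm by 178 mm) begins 61 mm behind the grasp point.
Start: joints at [-1.331, 0.423, 1.63, -0, 1.089, -0.019], TCP at [159.969, -604.164, 222.675] pointing down, gripper open.
Joint ranges: [-3, 3], [-0.9, 2.11], [0.09, 2.58], [-1.31, 4.45], [0.11, 2.69], [-2.54, 2.54]. Speed limits (rad/s): [2.39, 2.39, 3.01, 3.14, 3.14, 3.14].

INTERFACE

Orientations are given as a rotation vector (axis times angle).
In Python, from workcell import ctrl gives the robot as it stands.
- The arm moves only by the shell command python3 -m jog 'ROWS'. ROWS is JSON, a list of rows, each a list of 3 entries, a list of its own where there are three numbers: the opening, from 0 (shut) to 1 (fully open), then the shift along the tool's x, y, z in cm, then the turn, a rotation vector about the tool's x, y, z in rad. In form: [[claw, [dx, dy, dz], [wx, wy, wz]], ...]. A call has 1 to 8 rows; each row is the pose to reach, as a shift and turn from the pose commanded when the call began, along the tool's axes at that moment; what a row does not reach only later rows make up. A row lasts 1/10 s, in which the tool goes at most 50 mm and 8.59 degrees, less where a joint would pass 70% of its speed; a pose out of reach is approached as far as the arm can. A call with a gripper value outside its range is refused whole. The fingers move at their own pace and stop on an object; the grip force is fixed at half the most. Time passes only in rows, so rows that repeat a pose let the fingers close. It gives the time, the measured TCP pose, the force and the opening at its end, in the units of the state.
- ctrl.get_obs(): the state, without advancing time (a new reading comes with each control period).
- ctrl.get_image(name): name is "side" or "top"; returns a dict with "color" (480x640x3 uint8, red, green, blue), "z_map" (480x640 float32, mm along the optical axis (not along the pixel's ray), 0 where there is no reading), "fx", "fy", "cx", "cy" (pixels), "dist_coeffs" ([k1, k2, p1, p2, k3] as OpenCV has them; the pictures are not rectified), "pose" (4x4, takes a point from camera to world coordinates). Camera axes: x right, y down, z forward; pixel columns grow to the right and rows downward; lengths in mm; the calibration is good to about 2 mm. A picture is of the moment at which its call begins.
- ctrl.close_job(): hands the job in, once; it reports no verdict.
The state is a dict: "t": time; "qpos": joint angles; "qvel": joint speeds; "joint_torque": joint torques, N m; "ee_pos": TCP position; "orientation": TCP orientation; "ft_force": force on the tool from outside, world axes, zero at the start; "moment": the same for the moment, N m; "width": finger opening in mm.
Only numpy, scipy, OpenCV 4.12 (cv2) and the standard library are available. Lean on these libraries where they do the work, as an engineer would, in place of code of your own. Each camera call takes 0.05 s, during which the arm holds its last target.

TASK

Put the shaker's two-deck vial carrier back together: lower the deck with the wide corner holes over all four stepped posts at once until it lies on their low shoulders, then thread the deck with the narrow corner holes over the post tips above it until it lies on the upper shoulders. The post carriage is clamped anywhere along its slots on the shaker, so feel for the posts; both decks must end level, fully home and let go, and the loose lab things around must be left where they are.

Things in the scene. Friction and masses are not known exactly. Their poses are not given: they have to be found in the camera images.
- shaker: Low grey bench shaker, fixed: 130 (x) x 210 (y) x 34 mm high; origin at the centre of its underside on the worktop, y along its long side. On top an aluminium post carriage, 86 x 190 x 8 mm, is clamped in slots along y: centred in x, same yaw, but up to 10 mm off the middle either way in y. This offset is not given; it stays the same through a run.
- shaker_top (a point): Middle of the shaker's top, 34 mm up. The carriage's 4 rigid steel posts stand 26 mm either way in x and 58 in y from the carriage's centre. Each post, heights over the worktop: 19 mm diameter up to the low shoulder at 62 mm; 12 mm diameter (rim chamfered) up to the upper shoulder at 116; 6 mm diameter tip up to 128, then a cone to 2.4 mm at 138.
- lower_deck_grip (a point): Lower deck: four wide corner holes, 14 mm, no other openings. Starts on 2 mm feet (mid-edges). 76 (x) x 144 (y) mm grey plate, 6 mm thick; corner holes 26 mm either way in x, 58 in y from the centre. Solid black grip rib in its middle: 12 (x) x 46 (y) x 42 mm high. Point: centre of the rib, 27 mm above the plate's underside; deck axes; half a turn is the same. 0.16 kg. Home: point 89 mm over the worktop.
- upper_deck_grip (a point): Upper deck: four narrow corner holes, 8 mm, and four square 18 mm openings. Starts on 2 mm feet (mid-edges). 76 (x) x 144 (y) mm grey plate, 6 mm thick; corner holes 26 mm either way in x, 58 in y from the centre. Solid black grip rib in its middle: 12 (x) x 46 (y) x 42 mm high. Point: centre of the rib, 27 mm above the plate's underside; deck axes; half a turn is the same. 0.16 kg. Home: point 143 mm over the worktop.
- weight: Bystander: steel check weight with a knob, 29 mm across, 50 high; origin at the centre of its underside. Leave it alone.
- water: Bystander: white screw-cap bottle, 50 mm across, 100 high; origin at the centre of its underside. Leave it alone.
- jar: Bystander: small white screw-cap bottle, 47 mm across, 85 high; origin at the centre of its underside. Leave it alone.
- dishes: Bystander: stack of clear round dishes, 90 mm across, 61 high; origin at the centre of its underside. Leave it alone.
- oil: Bystander: small brown bottle with black cap, 35 mm across, 70 high; origin at the centre of its underside. Leave it alone.
- pen: Bystander: black marker pen lying down, 139 mm long, 13 high; origin at the centre of its underside. Leave it alone.
Not all that is in view belongs to the job. Leave any blue look-alike of the part that bears lower_deck_grip alone.

How it is judged (in metres and radians):
On the way, in this order (a step that is already met when the one before it is completed fails the run):
1. the deck with the wide holes lies level on the low shoulders of all four posts (x of lower_deck_grip in the frame of shaker between -0.006 and 0.006 m and y of lower_deck_grip in the frame of shaker between -0.016 and 0.016 m and z of lower_deck_grip in the frame of shaker between 0.086 and 0.092 m and angle between lower_deck_grip's own z axis and vertical below 0.04 rad and angle between the y axis of lower_deck_grip and the y axis of shaker, either way round below 0.08 rad), for 0.2 s.
2. the deck with the narrow holes lies level on the upper shoulders above it (x of upper_deck_grip in the frame of shaker between -0.006 and 0.006 m and y of upper_deck_grip in the frame of shaker between -0.016 and 0.016 m and z of upper_deck_grip in the frame of shaker between 0.14 and 0.146 m and angle between upper_deck_grip's own z axis and vertical below 0.04 rad and angle between the y axis of upper_deck_grip and the y axis of shaker, either way round below 0.08 rad), for 0.2 s.
At the end, for the whole second after the job is handed in: Wide-holed deck on the low shoulders (rib centre 89 mm above the worktop), narrow-holed deck on the upper shoulders (143 mm), each within 3 mm, level within 0.04 rad, in line with the shaker within 0.08 rad, within 6 mm across and 16 mm along of its centre; released (all of step 1 and all of step 2); the robot touches nothing.
It fails at once if a loose bystander is pushed more than 25 mm or knocked over (distance of any of weight, water, jar, dishes, oil, pen from where it was at the start of the episode above 0.025 m or angle between any of weight, water, jar, dishes, oil's own z axis and vertical above 0.6 rad).
It also fails if it takes over 67 s, if anything falls off the work surface, if the arm or the gripper's body presses on something with over 40 N, if the wrist force passes 120 N, or if a joint passes its speed limit or range.

## Working session

There is one attempt and no reset: what is moved stays moved. The work goes in short steps, Python scripts to look and compute and a shell command to move; the robot and the scene stay as the last step left them, time stands still between calls to the robot, and variables do not carry over. Pictures are saved under pics/ and viewed, and the job is handed in when it is done.

```bash
ls; mkdir -p pics; python3 - <<'E'
from workcell import ctrl
import cv2,numpy as np
for n in("side","top"):
    im=ctrl.get_image(n); cv2.imwrite(f"pics/{n}0.png",im["color"][:,:,::-1]); np.savez(f"{n}0.npz",**im)
    print(n,im["fx"],im["fy"],im["cx"],im["cy"],im["dist_coeffs"],np.round(im["pose"],3).tolist())
print(ctrl.get_obs())
E
```

```text
pics
side 595.0943069039756 595.0943069039756 322.9661219414467 240.4734055955002 [-0.17768042  0.          0.          0.          0.        ] [[0.921, -0.168, 0.352, -20.286], [-0.39, -0.431, 0.814, -1392.062], [0.015, -0.887, -0.462, 778.798], [0.0, 0.0, 0.0, 1.0]]
top 624.8929103899005 624.8929103899005 310.5859247069787 231.3842416533932 [0.04232072 0.         0.         0.         0.        ] [[0.155, -0.867, 0.473, -401.174], [-0.988, -0.133, 0.08, -283.034], [-0.006, -0.48, -0.877, 1797.635], [0.0, 0.0, 0.0, 1.0]]
{'t': 0.1, 'qpos': array([-1.33099681e+00,  4.23776869e-01,  1.63061040e+00, -4.27792560e-06,
        1.08862154e+00, -1.89858373e-02]), 'qvel': array([ 0.00035061, -0.00083607, -0.00102672, -0.00186389,  0.00123595,
        0.00049036]), 'joint_torque': array([-6.97988635e-04, -5.45611954e+01, -2.74327022e+01,  6.44684304e-02,
        1.88554876e-02, -2.47982678e-05]), 'ee_pos': array([ 159.85213661, -603.68202108,  221.97291535]), 'orientation': array([-0.27127393,  2.08497541, -2.08201897]), 'ft_force': array([-0.39024845,  0.07882497,  0.19728563]), 'moment': array([ 0.05869272, -0.02705867, -0.00137302]), 'width': 87.64389299710831}
```

View pics/side0.png

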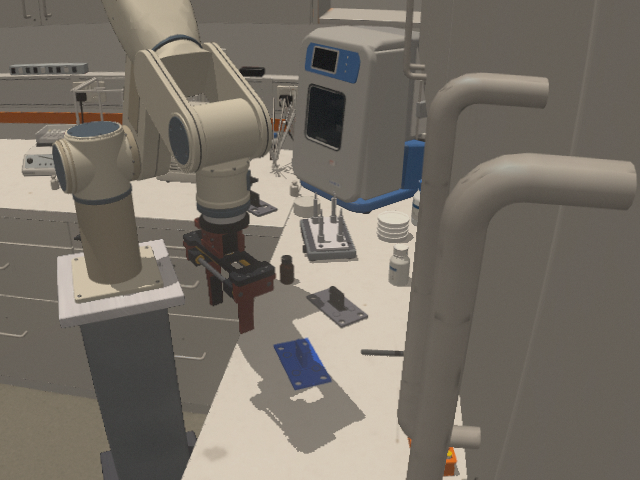

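View pics/top0.png

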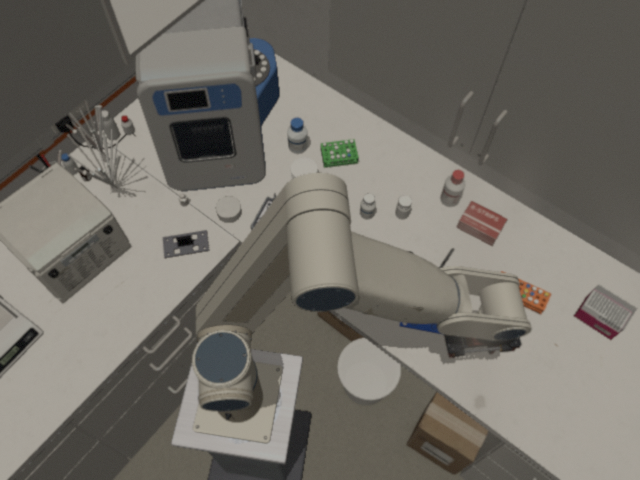

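```bash
cat > h.py <<'E'
import cv2,numpy as np
from scipy.spatial.transform import Rotation as R
def load(n): return dict(np.load(n+".npz"))
def snap(n,tag):
    from workcell import ctrl
    im=ctrl.get_image(n); np.savez(f"{n}{tag}.npz",**im); cv2.imwrite(f"pics/{n}{tag}.png",im["color"][:,:,::-1]); return im
def K(im): return np.array([[im["fx"],0,im["cx"]],[0,im["fy"],im["cy"]],[0,0,1.]],float)
def plane(im,px,z):
    p=cv2.undistortPoints(np.array(px,float).reshape(-1,1,2),K(im),im["dist_coeffs"]).reshape(-1,2)
    d=np.c_[p,np.ones(len(p))]@im["pose"][:3,:3].T; o=im["pose"][:3,3]
    return o+d*((z-o[2])/d[:,2])[:,None]
def proj(im,P):
    P=np.array(P,float).reshape(-1,3); T=np.linalg.inv(im["pose"]); c=P@T[:3,:3].T+T[:3,3]
    return cv2.projectPoints(c,np.zeros(3),np.zeros(3),K(im),im["dist_coeffs"])[0].reshape(-1,2)
def cloud(im):
    v,u=np.mgrid[:480,:640]; px=np.c_[u.ravel(),v.ravel()].astype(float)
    p=cv2.undistortPoints(px.reshape(-1,1,2),K(im),im["dist_coeffs"]).reshape(-1,2)
    z=im["z_map"].reshape(-1); c=np.c_[p*z[:,None],z]
    return (c@im["pose"][:3,:3].T+im["pose"][:3,3]).reshape(480,640,3)
def crop(im,x0,y0,x1,y1,s,name):
    c=im["color"][y0:y1,x0:x1,::-1]; cv2.imwrite(name,cv2.resize(c,None,fx=s,fy=s,interpolation=cv2.INTER_CUBIC))
E
python3 - <<'E'
from h import *
s=load("side0");t=load("top0")
crop(s,230,170,430,310,4,"pics/c1.png")
crop(t,130,160,330,280,4,"pics/c2.png")
E
```

```text
(no output)
```

View pics/c1.png

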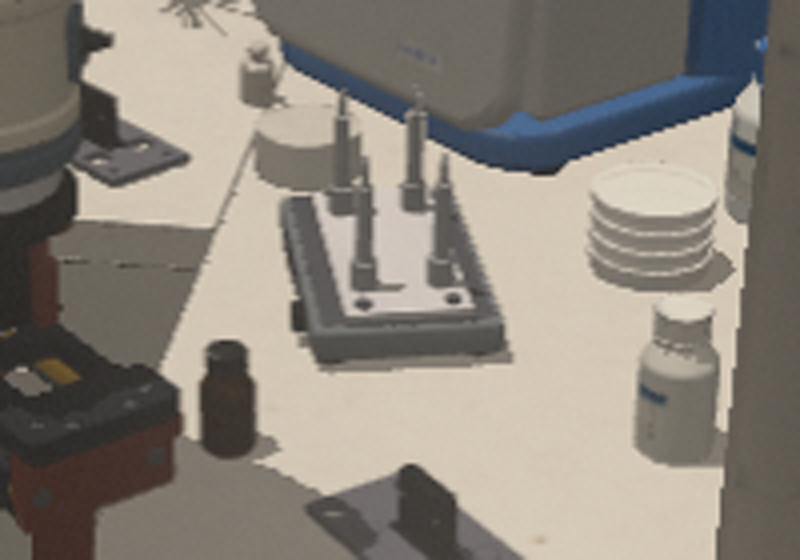

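View pics/c2.png

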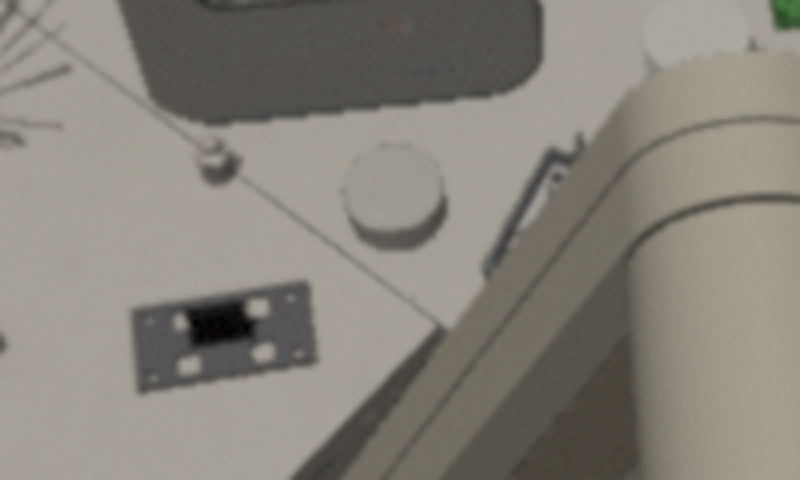

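```bash
python3 - <<'E'
from h import *
s=load("side0");t=load("top0")
crop(s,265,270,405,375,5.5,"pics/c3.png")
g=cv2.cvtColor(s["color"],cv2.COLOR_RGB2GRAY)
C=cloud(s)
# points near plane z 8 for lower deck
sub=(slice(275,340),slice(300,375))
P=C[sub].reshape(-1,3); col=s["color"][sub].reshape(-1,3)
m=(g[sub].reshape(-1)<110)&(P[:,2]<75)
print(m.sum(),np.median(P[m],0))
m2=(P[:,2]>4)&(P[:,2]<13)&m
r=cv2.minAreaRect(P[m2,:2].astype(np.float32));print("plate",r)
m3=(P[:,2]>30)&m; print("rib",m3.sum(),P[m3].mean(0),P[m3].min(0),P[m3].max(0)); print(cv2.minAreaRect(P[m3,:2].astype(np.float32)))
C=cloud(t);g=cv2.cvtColor(t["color"],cv2.COLOR_RGB2GRAY)
sub=(slice(225,262),slice(155,215));P=C[sub].reshape(-1,3);gg=g[sub].reshape(-1)
m=(gg<110)&(P[:,2]>3); print("upper",m.sum(),np.percentile(P[m],[5,50,95],axis=0))
print(cv2.minAreaRect(P[m&(P[:,2]<14),:2].astype(np.float32)), cv2.minAreaRect(P[m&(P[:,2]>30),:2].astype(np.float32)))
E
```

```text
808 [ 460.61225556 -356.80711557    8.29586472]
plate ((419.13812255859375, -356.0254821777344), (173.65618896484375, 148.25701904296875), 10.563287734985352)
rib 152 [ 464.64492348 -350.81063227   42.53173148] [ 324.24491033 -487.986091     30.48036714] [ 477.5973073  -320.97869482   52.53032054]
((409.8328552246094, -415.296875), (220.875732421875, 40.620086669921875), 50.76152801513672)
upper 727 [[415.18837571 207.84244898   4.11674056]
 [453.3435489  267.12538718  10.01480467]
 [498.90179548 330.88844486  48.8925422 ]]
((458.152587890625, 271.1866149902344), (81.45840454101562, 142.1395263671875), 19.709753036499023) ((27.95489501953125, 7.32293701171875), (1035.2744140625, 45.191890716552734), 31.583518981933594)
```

View pics/c3.png

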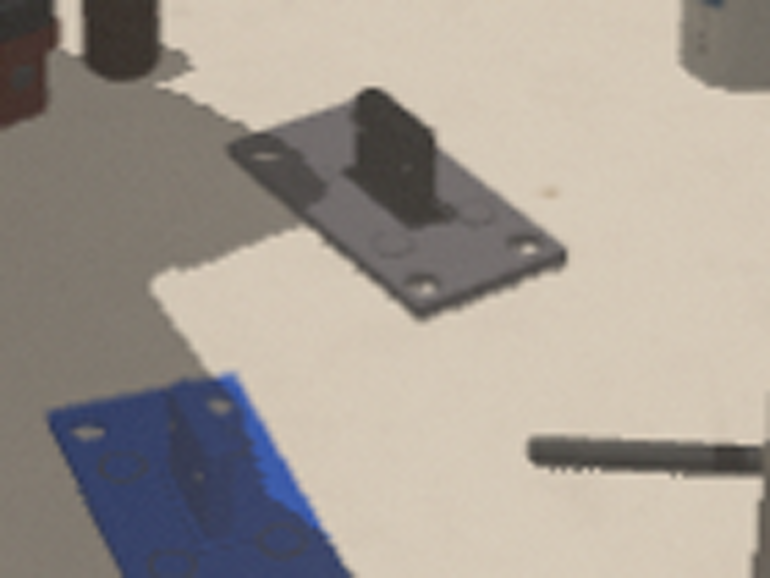

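```bash
python3 - <<'E'
from h import *
s=load("side0");t=load("top0")
crop(s,290,180,370,270,6.6,"pics/c4.png")
h=plane(s,[(313.2,297.8),(341.7,321.8),(360.6,314.5)],8);print(h.round(1))
c=(h[0]+h[2])/2; ax=h[1]-h[0]; print("lower",c,np.linalg.norm(ax),np.degrees(np.arctan2(ax[1],ax[0])),np.linalg.norm(h[2]-h[1]))
h=plane(t,[(167.5,240.25),(168.5,254.5),(202.75,234.5),(204.75,248)],8);print(h.round(1))
ax=(h[2]+h[3]-h[0]-h[1])/2; print("upper",h.mean(0),np.linalg.norm(ax),np.degrees(np.arctan2(ax[1],ax[0])))
h=plane(s,[(315.5,193),(334.5,192),(321,209.5),(341,208.75)],137);print(h.round(1))
ax=(h[2]+h[3]-h[0]-h[1])/2; print("posts",h.mean(0),np.linalg.norm(ax),np.degrees(np.arctan2(ax[1],ax[0])))
E
```

```text
[[ 430.8 -297.4    8. ]
 [ 453.  -411.5    8. ]
 [ 504.7 -401.5    8. ]]
lower [ 467.76891566 -349.42022961    8.        ] 116.22213310065241 -79.01651928508012 52.714881327770215
[[461.2 332.2   8. ]
 [411.6 315.4   8. ]
 [499.1 224.6   8. ]
 [451.9 206.5   8. ]]
upper [455.93411432 269.67359335   8.        ] 115.0769050506232 -70.14557531310311
[[ 559.5    5.4  137. ]
 [ 611.4   -6.7  137. ]
 [ 531.4 -100.8  137. ]
 [ 581.8 -115.1  137. ]]
posts [571.04809193 -54.31315295 137.        ] 111.16976139953509 -105.05951063320758
```

View pics/c4.png

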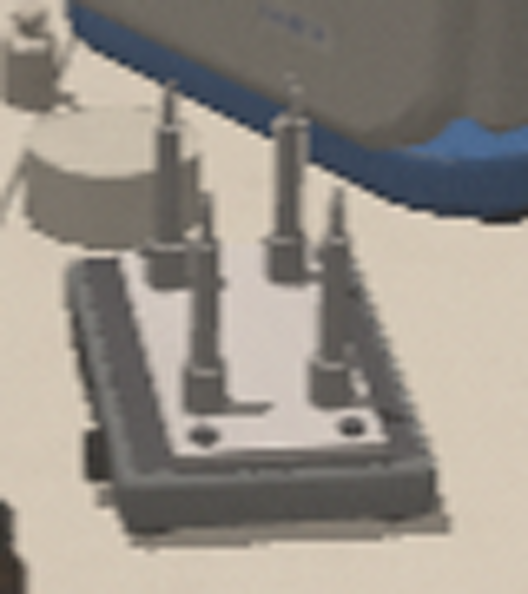

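```bash
cat > plan.py <<'E'
import sys,numpy as np
from scipy.spatial.transform import Rotation as R
from workcell import ctrl
def plan(x,y,z,jaw=None):
    o=ctrl.get_obs(); p=o["ee_pos"]; r=R.from_rotvec(o["orientation"]); M=r.as_matrix()
    d=M.T@(np.array([x,y,z])-p)/10
    jz=M[:,2]; cur=np.degrees(np.arctan2(jz[1],jz[0])); 
    print("t",round(o["t"],2),"pos",p.round(1),"jaw",round(cur,2),"ydown",M[:,1].round(4),"w",round(o["width"],1),"F",o["ft_force"].round(1),"M",o["moment"].round(2))
    w=np.zeros(3)
    if jaw is not None:
        c=min([jaw-cur+k*180 for k in range(-3,4)],key=abs); a=np.radians(jaw)
        best=None
        for s in(1,-1):
            zt=np.array([np.cos(a),np.sin(a),0])*s; yt=np.array([0,0,-1.]); xt=np.cross(yt,zt)
            w_=R.from_matrix(M.T@np.c_[xt,yt,zt]).as_rotvec()
            if best is None or np.linalg.norm(w_)<np.linalg.norm(best): best=w_
        w=best
    print("q",o["qpos"].round(2),"shift cm",d.round(2),"turn",w.round(4))
if __name__=="__main__": plan(*[float(a) for a in sys.argv[1:]])
E
python3 plan.py 468 -349.5 130 11; python3 plan.py 468 -349.5 14 11;python3 plan.py 571 -55 250 -15
```

```text
t 0.1 pos [ 159.9 -603.7  222. ] jaw -75.17 ydown [-3.0e-04  1.4e-03 -1.0e+00] w 87.6 F [-0.4  0.1  0.2] M [ 0.06 -0.03 -0.  ]
q [-1.33  0.42  1.63 -0.    1.09 -0.02] shift cm [-36.29   9.22 -16.67] turn [ 1.100e-03 -1.504e+00 -1.100e-03]
t 0.1 pos [ 159.9 -603.7  222. ] jaw -75.17 ydown [-3.0e-04  1.4e-03 -1.0e+00] w 87.6 F [-0.4  0.1  0.2] M [ 0.06 -0.03 -0.  ]
q [-1.33  0.42  1.63 -0.    1.09 -0.02] shift cm [-36.29  20.82 -16.66] turn [ 1.100e-03 -1.504e+00 -1.100e-03]
t 0.1 pos [ 159.9 -603.7  222. ] jaw -75.17 ydown [-3.0e-04  1.4e-03 -1.0e+00] w 87.6 F [-0.4  0.1  0.2] M [ 0.06 -0.03 -0.  ]
q [-1.33  0.42  1.63 -0.    1.09 -0.02] shift cm [-53.79  -2.74 -42.52] turn [ 1.3000e-03 -1.0502e+00 -8.0000e-04]
```

```bash
python3 -m jog '[[1,[-36.29,8,-16.67],[0.001,-1.504,-0.001]],[1,[-36.29,8,-16.67],[0.001,-1.504,-0.001]],[1,[-36.29,8,-16.67],[0.001,-1.504,-0.001]],[1,[-36.29,8,-16.67],[0.001,-1.504,-0.001]],[1,[-36.29,8,-16.67],[0.001,-1.504,-0.001]],[1,[-36.29,8,-16.67],[0.001,-1.504,-0.001]],[1,[-36.29,8,-16.67],[0.001,-1.504,-0.001]],[1,[-36.29,8,-16.67],[0.001,-1.504,-0.001]]]'; python3 plan.py 468 -349.5 130 11
```

```text
t: 0.9
ee_pos: [463.8, -353.1, 143.5]
orientation: [-1.158, 1.286, -1.287]
ft_force: [1.0, -0.5, -0.2]
width: 87.9
t 0.9 pos [ 463.8 -353.1  143.5] jaw -6.07 ydown [-2.e-04 -9.e-04 -1.e+00] w 87.9 F [ 1.  -0.5 -0.2] M [-0.06 -0.08 -0.01]
q [-0.67  0.46  1.78 -0.    0.9  -0.56] shift cm [-0.4   1.35  0.38] turn [ 0.0003 -0.2978  0.0009]
```

```bash
python3 -m jog '[[1,[-0.4,1.35,0.38],[0,-0.298,0]],[1,[-0.4,1.35,0.38],[0,-0.298,0]],[1,[-0.4,1.35,0.38],[0,-0.298,0]],[1,[-0.4,1.35,0.38],[0,-0.298,0]],[1,[-0.4,1.35,0.38],[0,-0.298,0]]]'; python3 - <<'E'
from h import *
import plan
for n in("side","top"): im=snap(n,"1")
plan.plan(468,-349.5,14,11)
E
```

```text
t: 1.4
ee_pos: [466.7, -351.6, 130.8]
orientation: [-1.291, 1.073, -1.075]
ft_force: [0.8, 0.9, 0.1]
width: 87.8
t 1.5 pos [ 466.6 -351.6  130.9] jaw 10.51 ydown [ 5.0e-04 -1.4e-03 -1.0e+00] w 88.0 F [ 0.1  0.6 -0.4] M [-0.04 -0.11  0.  ]
q [-0.67  0.48  1.78 -0.    0.87 -0.85] shift cm [-0.2  11.69  0.17] turn [-0.0002 -0.0086  0.0015]
```

View pics/side1.png

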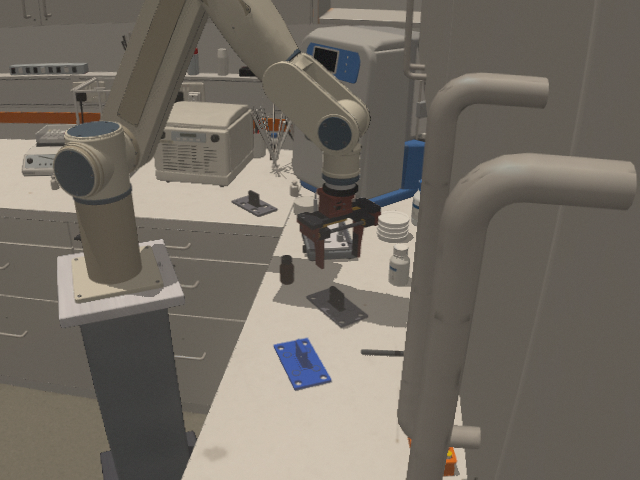

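View pics/top1.png

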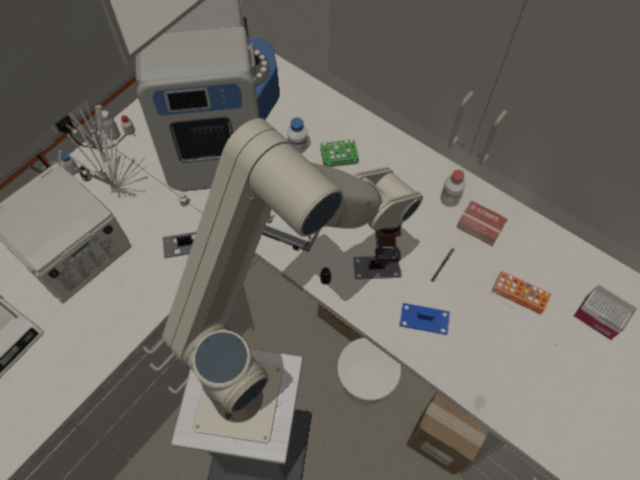

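```bash
python3 - <<'E'
from h import *
t=load("top1")
crop(t,335,225,435,300,7,"pics/c5.png")
crop(t,240,200,330,260,8,"pics/c6.png")
E
```

```text
(no output)
```

View pics/c5.png

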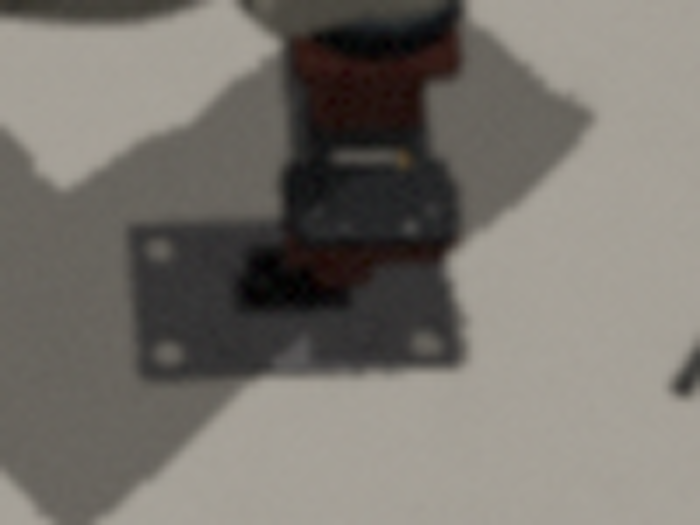

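View pics/c6.png

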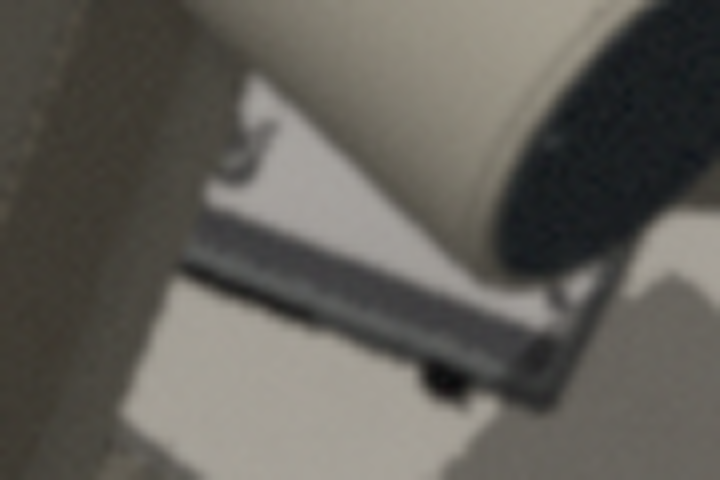

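```bash
python3 - <<'E'
from h import *
t=load("top1")
px=np.array([(158,248),(168,352),(428,343)])/7+[335,225]
h=plane(t,px,8); print(h.round(1)); c=(h[0]+h[2])/2; ax=h[2]-h[1]; print(c,np.linalg.norm(ax),np.degrees(np.arctan2(ax[1],ax[0])))
E
```

```text
[[ 482.3 -284.6    8. ]
 [ 431.5 -295.2    8. ]
 [ 453.7 -409.8    8. ]]
[ 468.00937281 -347.21769425    8.        ] 116.7602643473539 -79.03779659866667
```

```bash
python3 plan.py 468 -348.3 45 11; python3 -m jog '[[1,[-0.33,8.6,0.17],[0,-0.009,0]],[1,[-0.33,8.6,0.17],[0,-0.009,0]],[1,[-0.33,8.6,0.17],[0,-0.009,0]],[1,[-0.33,8.6,0.17],[0,-0.009,0]]]'; python3 plan.py 468 -348.3 14 11
```

```text
t 1.5 pos [ 466.6 -351.6  130.9] jaw 10.51 ydown [ 5.0e-04 -1.4e-03 -1.0e+00] w 88.0 F [ 0.1  0.6 -0.4] M [-0.04 -0.11  0.  ]
q [-0.67  0.48  1.78 -0.    0.87 -0.85] shift cm [-0.32  8.59  0.19] turn [-0.0002 -0.0086  0.0015]
t: 1.9
ee_pos: [467.7, -347.9, 44.8]
orientation: [-1.296, 1.066, -1.065]
ft_force: [0.2, -0.3, -0.3]
width: 87.8
t 1.9 pos [ 467.7 -347.9   44.8] jaw 11.11 ydown [-7.e-04 -4.e-04 -1.e+00] w 87.8 F [ 0.2 -0.3 -0.3] M [-0.05 -0.1  -0.  ]
q [-0.66  0.62  1.81 -0.    0.71 -0.85] shift cm [0.05 3.08 0.03] turn [0.0008 0.002  0.0003]
```

```bash
python3 -m jog '[[1,[0.05,3.1,0],[0,0,0]],[1,[0.05,3.1,0],[0,0,0]],[0,[0.05,3.1,0],[0,0,0]],[0,[0.05,3.1,0],[0,0,0]],[0,[0.05,3.1,0],[0,0,0]],[0,[0.05,3.1,0],[0,0,0]],[0,[0.05,3.1,0],[0,0,0]],[0,[0.05,3.1,0],[0,0,0]]]'; python3 plan.py 468 -348.3 14 11
```

```text
t: 2.7
ee_pos: [468.1, -348.2, 13.8]
orientation: [-1.296, 1.064, -1.065]
ft_force: [0.3, -0.4, 0.5]
width: 43.1
t 2.7 pos [ 468.1 -348.2   13.8] jaw 11.17 ydown [ 3.0e-04 -1.2e-03 -1.0e+00] w 43.1 F [ 0.3 -0.4  0.5] M [-0.06 -0.05 -0.  ]
q [-0.66  0.67  1.82 -0.    0.66 -0.85] shift cm [ 0.   -0.02 -0.01] turn [-0.      0.003   0.0012]
```

```bash
python3 -m jog '[[0,[0,0,0],[0,0,0]],[0,[0,0,0],[0,0,0]],[0,[0,0,0],[0,0,0]],[0,[0,0,0],[0,0,0]],[0,[0,0,0],[0,0,0]],[0,[0,0,0],[0,0,0]]]';python3 plan.py 468 -348.3 214 11
```

```text
t: 3.3
ee_pos: [468.0, -348.2, 13.5]
orientation: [-1.296, 1.064, -1.065]
ft_force: [0.2, 0.0, -1.0]
width: 12.3
t 3.3 pos [ 468.  -348.2   13.5] jaw 11.17 ydown [ 1.e-04 -1.e-03 -1.e+00] w 12.3 F [ 0.2  0.  -1. ] M [-0.07 -0.13  0.04]
q [-0.66  0.67  1.82 -0.    0.66 -0.85] shift cm [ 3.000e-02 -2.005e+01 -1.000e-02] turn [0.0001 0.003  0.001 ]
```

```bash
python3 -m jog '[[0,[0,-20,0],[0,0,0]],[0,[0,-20,0],[0,0,0]],[0,[0,-20,0],[0,0,0]],[0,[0,-20,0],[0,0,0]],[0,[0,-20,0],[0,0,0]],[0,[0,-20,0],[0,0,0]],[0,[0,-20,0],[0,0,0]]]';python3 - <<'E'
from h import *
import plan
for n in("side","top"): im=snap(n,"2")
plan.plan(468,-348,214,11)
E
```

```text
t: 4.0
ee_pos: [466.8, -347.2, 211.9]
orientation: [-1.296, 1.067, -1.062]
ft_force: [0.4, -0.2, -1.9]
width: 11.8
t 4.1 pos [ 466.9 -347.1  211.4] jaw 11.17 ydown [-0.0032  0.0015 -1.    ] w 12.0 F [-0.  -0.9 -1.8] M [-0.08 -0.1   0.03]
q [-0.66  0.38  1.73 -0.    1.04 -0.85] shift cm [ 0.11 -0.27  0.09] turn [ 0.0028  0.003  -0.0021]
```

View pics/side2.png

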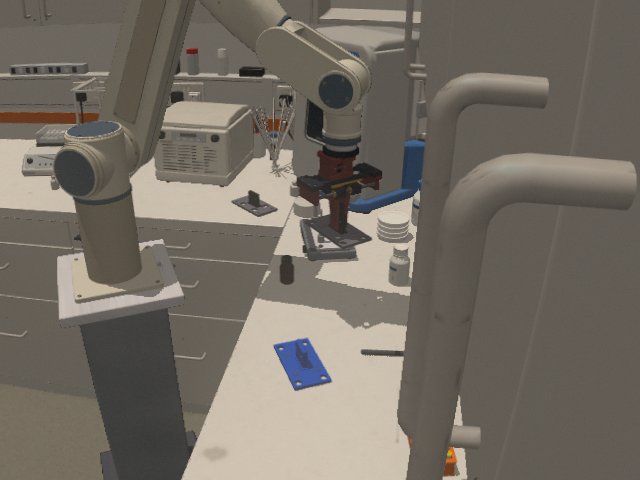

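View pics/top2.png

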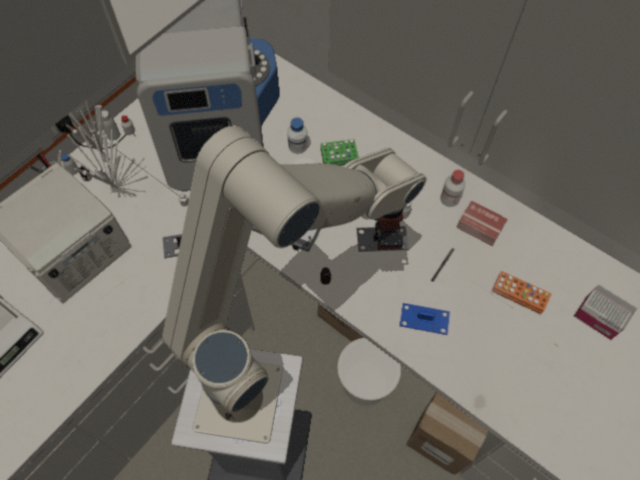

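```bash
python3 plan.py 400 310 270 -15
```

```text
t 4.1 pos [ 466.9 -347.1  211.4] jaw 11.17 ydown [-0.0032  0.0015 -1.    ] w 12.0 F [-0.  -0.9 -1.8] M [-0.08 -0.1   0.03]
q [-0.66  0.38  1.73 -0.    1.04 -0.85] shift cm [-65.78  -5.75   6.16] turn [ 0.0033  0.4568 -0.0014]
```

```bash
python3 -m jog '[[0,[-2,-1,0],[0,0.05,0]],[0,[-5,-2,0],[0,0.12,0]],[0,[-9,-3,1],[0,0.2,0]],[0,[-13.5,-4,1.3],[0,0.28,0]],[0,[-18,-5,1.7],[0,0.36,0]],[0,[-22.5,-5.7,2.1],[0,0.457,0]],[0,[-27,-5.7,2.5],[0,0.457,0]],[0,[-31.5,-5.7,2.9],[0,0.457,0]]]'; python3 plan.py 400 310 270 -15
```

```text
t: 4.9
ee_pos: [434.3, -31.6, 269.2]
orientation: [-1.076, 1.401, -1.4]
ft_force: [1.7, 0.2, -2.9]
width: 11.9
t 4.9 pos [434.3 -31.6 269.2] jaw -15.05 ydown [-2.e-03 -8.e-04 -1.e+00] w 11.9 F [ 1.7  0.2 -2.9] M [-0.06 -0.12 -0.07]
q [-0.1   0.08  1.98 -0.    1.09  0.16] shift cm [-32.1   -0.1  -12.18] turn [ 0.0017 -0.0008  0.0013]
```

```bash
python3 -m jog '[[0,[-4.5,0,-1.7],[0,0,0]],[0,[-9,0,-3.4],[0,0,0]],[0,[-13.5,0,-5.1],[0,0,0]],[0,[-18,0,-6.8],[0,0,0]],[0,[-22.5,0,-8.5],[0,0,0]],[0,[-27,0,-10.2],[0,0,0]],[0,[-30,0,-11.4],[0,0,0]],[0,[-32,0,-12.2],[0,0,0]]]'; python3 - <<'E'
from h import *
import plan
for n in("side","top"): im=snap(n,"3")
plan.plan(571,-55,200,-15)
E
```

```text
t: 5.7
ee_pos: [399.2, 309.4, 268.2]
orientation: [-1.079, 1.398, -1.399]
ft_force: [0.5, 0.7, -1.3]
width: 11.8
t 5.8 pos [399.5 309.3 268.2] jaw -14.83 ydown [-0.0022 -0.0023 -1.    ] w 11.7 F [ 0.2 -0.3 -2.3] M [-0.1  -0.06  0.  ]
q [ 0.64  0.19  1.84 -0.    1.11  0.89] shift cm [30.81  6.87 25.91] turn [0.0016 0.0029 0.0028]
```

View pics/side3.png

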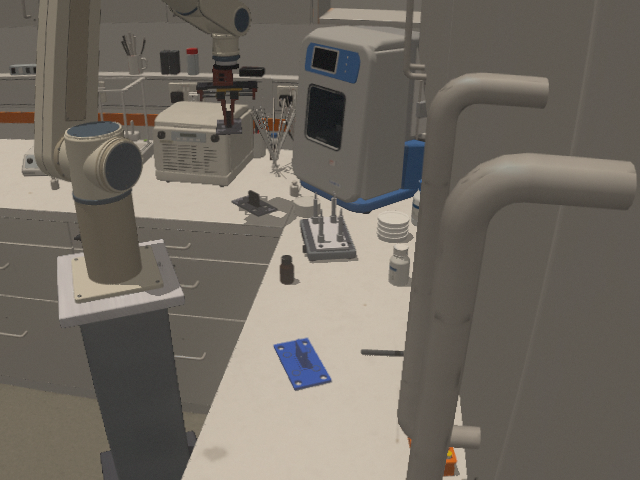

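View pics/top3.png

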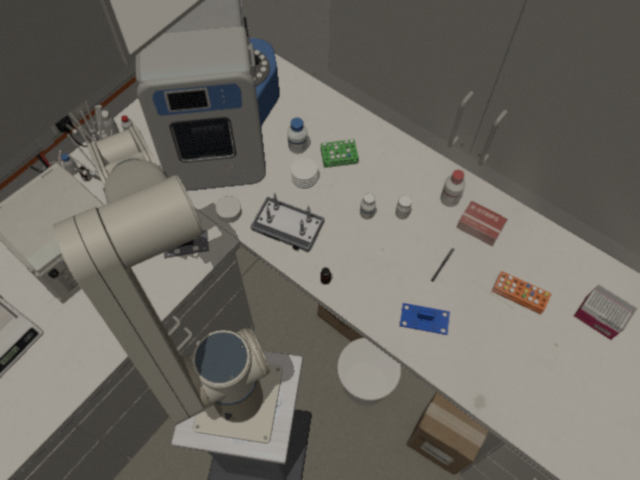

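Shaker now clear in the top view at about (288,223), with all posts in sight.

```bash
python3 - <<'E'
from h import *
crop(load("top3"),245,185,330,250,9,"pics/c7.png")
crop(load("side3"),298,190,362,265,8,"pics/c8.png")
E
```

```text
(no output)
```

View pics/c7.png

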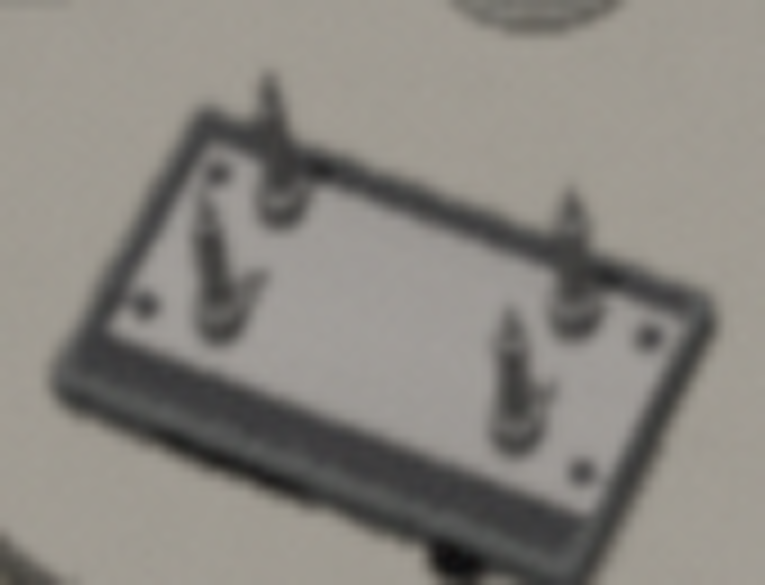

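View pics/c8.png

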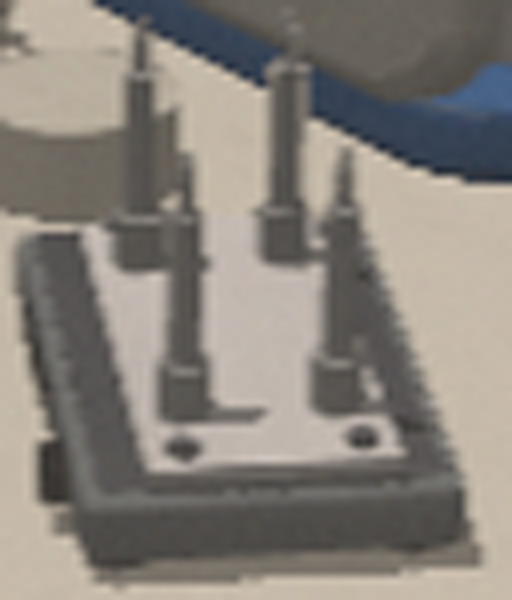

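```bash
python3 - <<'E'
from h import *
t=load("top3");s=load("side3")
def f(im,px,sc,off,z,n):
    px=(np.array(px,float)+.5)/sc-.5+off; h=plane(im,px,z); ax=(h[2]+h[3]-h[0]-h[1])/2; bx=(h[0]+h[2]-h[1]-h[3])/2
    a=np.degrees(np.arctan2(ax[1],ax[0])); b=np.degrees(np.arctan2(bx[1],bx[0]))
    print(n,h.mean(0).round(1),"len",np.linalg.norm(ax).round(1),np.linalg.norm(bx).round(1),"ang",a.round(1),b.round(1))
f(t,[(218,173),(145,304),(648,335),(582,472)],9,[245,185],42,"top holes")
f(t,[(268,75),(205,193),(571,188),(511,308)],9,[245,185],136,"top tips")
f(t,[(283,206),(220,322),(574,318),(515,434)],9,[245,185],48,"top base")
f(s,[(293,14),(141,22),(346,152),(187,156)],8,[298,190],137,"side tips")
f(s,[(290,64),(139,75),(343,210),(186,217)],8,[298,190],116,"side upsh")
f(s,[(284,208),(136,218),(336,364),(184,371)],8,[298,190],62,"side lowsh")
E
```

```text
top holes [575.7 -47.   42. ] len 171.3 60.3 ang -104.8 -14.6
top tips [573.6 -47.9 136. ] len 115.3 51.9 ang -104.7 -14.2
top base [572.6 -48.   48. ] len 115.5 52.2 ang -104.8 -14.9
side tips [571.8 -51.  137. ] len 114.1 52.7 ang -105.0 -15.3
side upsh [572.1 -49.5 116. ] len 118.5 52.9 ang -105.1 -12.8
side lowsh [570.  -52.9  62. ] len 120.6 52.0 ang -105.1 -13.7
```

```bash
python3 plan.py 573.5 -48.5 190 -14.8;  python3 -m jog '[[0,[3,0,2.5],[0,0,0]],[0,[7,0,6],[0,0,0]],[0,[11,0,9.5],[0,0,0]],[0,[15,0,13],[0,0,0]],[0,[19,0,16.5],[0,0,0]],[0,[23,1.5,19.8],[0,0,0]],[0,[27,4.5,23],[0,0,0]],[0,[30.1,7.8,25.98],[0,0.003,0]]]';python3 plan.py 573.5 -48.5 175 -14.8
```

```text
t 5.8 pos [399.5 309.3 268.2] jaw -14.83 ydown [-0.0022 -0.0023 -1.    ] w 11.7 F [ 0.2 -0.3 -2.3] M [-0.1  -0.06  0.  ]
q [ 0.64  0.19  1.84 -0.    1.11  0.89] shift cm [30.11  7.87 25.99] turn [ 0.0016 -0.0006  0.0028]
t: 6.6
ee_pos: [562.6, -32.9, 207.7]
orientation: [-1.072, 1.402, -1.404]
ft_force: [0.1, 0.8, -2.1]
width: 11.4
t 6.6 pos [562.6 -32.9 207.7] jaw -15.28 ydown [ 5.0e-04 -1.5e-03 -1.0e+00] w 11.4 F [ 0.1  0.8 -2.1] M [ 0.04 -0.07  0.04]
q [-0.08  0.35  1.78 -0.    1.01  0.19] shift cm [1.22 3.27 1.46] turn [-0.0008 -0.0083  0.0013]
```

```bash
python3 -m jog '[[0,[0,0,0],[0,0,0]],[0,[0,0,0],[0,0,0]],[0,[0,0,0],[0,0,0]]]';python3 plan.py 573.5 -48.5 170 -14.8
```

```text
t: 6.9
ee_pos: [561.9, -29.4, 208.4]
orientation: [-1.073, 1.402, -1.402]
ft_force: [-0.3, 0.5, -1.9]
width: 11.7
t 6.9 pos [561.9 -29.4 208.4] jaw -15.19 ydown [-7.e-04 -8.e-04 -1.e+00] w 11.7 F [-0.3  0.5 -1.9] M [-0.05 -0.06 -0.02]
q [-0.07  0.35  1.78 -0.    1.01  0.19] shift cm [1.54 3.84 1.62] turn [ 0.0005 -0.0069  0.001 ]
```

```bash
python3 -m jog '[[0,[1.54,1,1.62],[0,-0.007,0]],[0,[1.54,3.8,1.62],[0,-0.007,0]],[0,[1.54,3.8,1.62],[0,-0.007,0]],[0,[1.54,3.8,1.62],[0,-0.007,0]]]';python3 - <<'E'
from h import *
import plan
for n in("side","top"): im=snap(n,"4")
plan.plan(573.5,-48.5,170,-14.8)
crop(load("top4"),240,130,370,230,6,"pics/c9.png")
crop(load("side4"),280,130,380,265,4.4,"pics/c10.png")
E
```

```text
t: 7.3
ee_pos: [573.7, -47.6, 171.1]
orientation: [-1.078, 1.396, -1.396]
ft_force: [0.5, -0.0, -1.9]
width: 11.8
t 7.4 pos [574.6 -47.9 172. ] jaw -14.71 ydown [ 0.0019 -0.0012 -1.    ] w 12.0 F [-0.5 -0.6 -0.8] M [-0.06 -0.11 -0.03]
q [-0.1   0.42  1.78 -0.    0.95  0.15] shift cm [ 0.09  0.2  -0.09] turn [-0.0021  0.0015  0.0007]
```

View pics/c9.png

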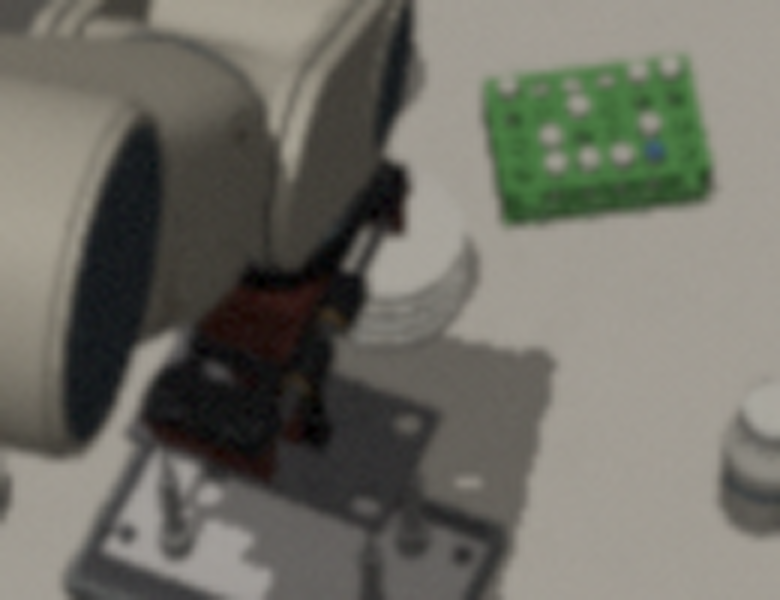

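View pics/c10.png

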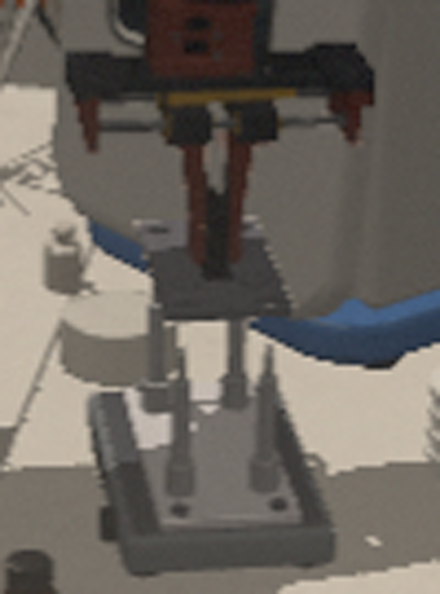

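```bash
python3 - <<'E'
from h import *
t=load("top4")
px=(np.array([(408,422),(366,506)])+.5)/6-.5+[240,130]
h=plane(t,px,165.8); print(h.round(1)); b=h[0]-h[1]; print(np.linalg.norm(b),np.degrees(np.arctan2(b[1],b[0])))
u=np.array([np.cos(np.radians(-104.8)),np.sin(np.radians(-104.8))]); print("deck centre from holes",(h.mean(0)[:2]-58*u).round(1))
t3=load("top3")
for z in(135,138):
  px=(np.array([(571,188),(511,308)])+.5)/9-.5+[245,185]; h=plane(t3,px,z); print("tips",h.round(1),"ctr",(h.mean(0)[:2]-58*u).round(1))
# predicted tip pixels seen in top4?
s=load("side4"); px=(np.array([(258,357),(181,347)]) )
E
```

```text
[[ 585.6 -108.8  165.8]
 [ 533.5  -95.7  165.8]]
53.7923136935051 -14.121338191774253
deck centre from holes [574.4 -46.2]
tips [[ 584.6 -110.   135. ]
 [ 534.4  -97.2  135. ]] ctr [574.3 -47.5]
tips [[ 582.8 -110.3  138. ]
 [ 532.7  -97.6  138. ]] ctr [572.6 -47.9]
```

```bash
python3 -m jog '[[0,[0.13,0.9,-0.05],[0,0,0]],[0,[0.13,2,-0.05],[0,0,0]],[0,[0.13,3,-0.05],[0,0,0]],[0,[0.13,3.9,-0.05],[0,0,0]],[0,[0.13,3.9,-0.05],[0,0,0]]]';python3 - <<'E'
from h import *
import plan
for n in("side","top"): im=snap(n,"5")
plan.plan(573.5,-49,128,-14.8)
crop(load("top5"),240,150,330,235,8,"pics/c11.png")
crop(load("side5"),295,170,365,270,6,"pics/c12.png")
E
```

```text
t: 7.9
ee_pos: [572.1, -49.7, 129.6]
orientation: [-1.079, 1.399, -1.396]
ft_force: [0.6, 0.3, -0.9]
width: 12.0
t 8.0 pos [573.1 -49.8 131. ] jaw -14.79 ydown [-8.e-04 -9.e-04 -1.e+00] w 11.6 F [ 0.2 -0.2 -1.3] M [-0.06 -0.04 -0.04]
q [-0.11  0.47  1.8  -0.    0.87  0.15] shift cm [-0.09  0.3   0.01] turn [0.0006 0.0002 0.0011]
```

View pics/c11.png

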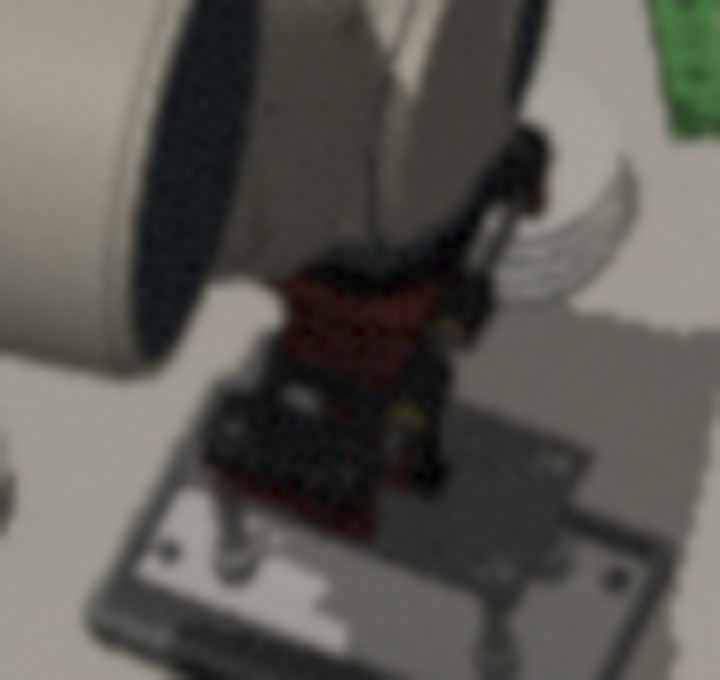

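View pics/c12.png

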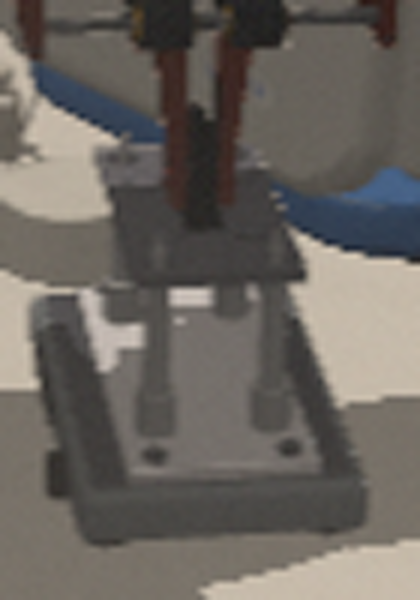

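```bash
python3 -m jog '[[0,[0,0.3,0],[0,0,0]],[0,[0,0.6,0],[0,0,0]],[0,[0,0.6,0],[0,0,0]],[0,[0,0.6,0],[0,0,0]]]';python3 plan.py 573.5 -49 125 -14.8
```

```text
t: 8.4
ee_pos: [573.3, -49.8, 125.5]
orientation: [-1.076, 1.396, -1.398]
ft_force: [-0.1, -0.7, -1.8]
width: 11.9
t 8.4 pos [573.3 -49.8 125.5] jaw -14.78 ydown [ 1.e-04 -1.e-03 -1.e+00] w 11.9 F [-0.1 -0.7 -1.8] M [ 0.   -0.09 -0.01]
q [-0.11  0.48  1.81 -0.    0.85  0.15] shift cm [-0.08  0.05 -0.  ] turn [-0.0004  0.0003  0.001 ]
```

```bash
python3 -m jog '[[0,[0,0.3,0],[0,0,0]],[0,[0,0.5,0],[0,0,0]],[0,[0,0.5,0],[0,0,0]]]';python3 plan.py 573.5 -49 125 -14.8
```

```text
t: 8.7
ee_pos: [573.1, -49.8, 120.1]
orientation: [-1.077, 1.396, -1.397]
ft_force: [0.5, 0.6, -2.7]
width: 11.6
t 8.7 pos [573.1 -49.8 120.1] jaw -14.78 ydown [-5.e-04 -1.e-03 -1.e+00] w 11.6 F [ 0.5  0.6 -2.7] M [ 0.   -0.08 -0.03]
q [-0.11  0.49  1.81 -0.    0.84  0.15] shift cm [-0.08 -0.49  0.02] turn [0.0002 0.0004 0.0011]
```

```bash
python3 -m jog '[[0,[0,0.5,0],[0,0,0]],[0,[0,1,0],[0,0,0]],[0,[0,1.5,0],[0,0,0]],[0,[0,1.5,0],[0,0,0]]]';python3 plan.py 573.5 -49 85 -14.8;python3 -m jog '[[0,[0,0.5,0],[0,0,0]],[0,[0,1,0],[0,0,0]],[0,[0,1.5,0],[0,0,0]],[0,[0,2,0],[0,0,0]],[0,[0,2,0],[0,0,0]]]';python3 plan.py 573.5 -49 75 -14.8
```

```text
t: 9.1
ee_pos: [572.7, -49.8, 104.5]
orientation: [-1.078, 1.397, -1.397]
ft_force: [0.4, -0.3, -1.1]
width: 12.2
t 9.1 pos [572.7 -49.8 104.5] jaw -14.78 ydown [-1.5e-03 -9.0e-04 -1.0e+00] w 12.2 F [ 0.4 -0.3 -1.1] M [-0.04 -0.12  0.01]
q [-0.11  0.51  1.82 -0.    0.82  0.15] shift cm [-0.1   1.95  0.06] turn [0.0012 0.0003 0.0012]
t: 9.6
ee_pos: [572.7, -49.8, 84.6]
orientation: [-1.078, 1.397, -1.397]
ft_force: [-0.2, 0.1, -1.5]
width: 11.9
t 9.6 pos [572.7 -49.8  84.6] jaw -14.78 ydown [-1.4e-03 -9.0e-04 -1.0e+00] w 11.9 F [-0.2  0.1 -1.5] M [-0.1  -0.03 -0.  ]
q [-0.11  0.54  1.82 -0.    0.78  0.15] shift cm [-0.1   0.96  0.06] turn [0.0011 0.0003 0.0012]
```

Down 9 mm more, until contact.

```bash
python3 -m jog '[[0,[0,0.5,0],[0,0,0]],[0,[0,0.9,0],[0,0,0]],[0,[0,0.9,0],[0,0,0]]]';python3 plan.py 573.5 -49 73.7 -14.8;python3 -m jog '[[0,[0,0.2,0],[0,0,0]],[0,[0,0.2,0],[0,0,0]]]';python3 plan.py 573.5 -49 73.7 -14.8
```

```text
t: 9.9
ee_pos: [573.0, -49.8, 75.9]
orientation: [-1.077, 1.397, -1.397]
ft_force: [-0.2, 1.1, -1.3]
width: 11.8
t 9.9 pos [573.  -49.8  75.9] jaw -14.78 ydown [-8.e-04 -1.e-03 -1.e+00] w 11.8 F [-0.2  1.1 -1.3] M [-0.01 -0.05  0.02]
q [-0.11  0.56  1.83 -0.    0.76  0.15] shift cm [-0.09  0.22  0.03] turn [0.0005 0.0003 0.0011]
t: 10.1
ee_pos: [573.3, -49.9, 74.3]
orientation: [-1.077, 1.396, -1.398]
ft_force: [-0.1, 0.0, -1.1]
width: 12.3
t 10.1 pos [573.3 -49.9  74.3] jaw -14.78 ydown [-0.     -0.0011 -1.    ] w 12.3 F [-0.1  0.  -1.1] M [-0.04 -0.08 -0.03]
q [-0.11  0.56  1.83 -0.    0.76  0.15] shift cm [-0.09  0.06 -0.  ] turn [-0.0003  0.0003  0.001 ]
```

```bash
python3 -m jog '[[0,[0,0.1,0],[0,0,0]],[0,[0,0.15,0],[0,0,0]]]';python3 plan.py 573.5 -49 73.7 -14.8
```

```text
t: 10.3
ee_pos: [573.5, -49.8, 73.5]
orientation: [-1.076, 1.396, -1.398]
ft_force: [-2.0, 0.3, 8.0]
width: 12.1
t 10.3 pos [573.5 -49.8  73.5] jaw -14.78 ydown [ 5.0e-04 -1.1e-03 -1.0e+00] w 12.1 F [-2.   0.3  8. ] M [0.1  0.52 0.03]
q [-0.11  0.56  1.83 -0.    0.75  0.15] shift cm [-0.08 -0.02 -0.03] turn [-0.0007  0.0003  0.0009]
```

```bash
python3 -m jog '[[0.35,[0,0,0],[0,0,0]],[0.35,[0,0,0],[0,0,0]],[0.35,[0,0,0],[0,0,0]],[0.35,[0,0,0],[0,0,0]],[0.35,[0,0,0],[0,0,0]]]';python3 -m jog '[[0.35,[0,-0.5,0],[0,0,0]],[0.35,[0,-3,0],[0,0,0]],[0.35,[0,-7,0],[0,0,0]],[0.35,[0,-12,0],[0,0,0]],[0.6,[0,-16,0],[0,0,0]],[0.6,[0,-18,0],[0,0,0]],[0.8,[0,-18,0],[0,0,0]]]';python3 plan.py 456 269.7 120 19.8
```

```text
t: 10.8
ee_pos: [573.3, -49.8, 72.9]
orientation: [-1.077, 1.396, -1.398]
ft_force: [0.4, -0.7, 0.4]
width: 30.5
t: 11.5
ee_pos: [575.2, -49.9, 256.9]
orientation: [-1.071, 1.391, -1.401]
ft_force: [-0.2, -0.4, -0.7]
width: 51.4
t 11.5 pos [575.2 -49.9 256.9] jaw -14.78 ydown [ 0.007  -0.0018 -1.    ] w 51.4 F [-0.2 -0.4 -0.7] M [-0.05 -0.02  0.04]
q [-0.11  0.31  1.71 -0.    1.11  0.15] shift cm [-27.86  13.55 -19.78] turn [-0.007  -0.6036  0.0021]
```

```bash
python3 -m jog '[[1,[-3,0,-2],[0,-0.08,0]],[1,[-6.5,0,-4.6],[0,-0.2,0]],[1,[-10,0,-7],[0,-0.33,0]],[1,[-13.5,0,-9.6],[0,-0.45,0]],[1,[-17.5,3,-12.4],[0,-0.56,0]],[1,[-21.5,6,-15],[-0.007,-0.604,0.002]],[1,[-25,9,-17.5],[-0.007,-0.604,0.002]],[1,[-27.86,11.5,-19.78],[-0.007,-0.604,0.002]]]';python3 -m jog '[[1,[0,0,0],[0,0,0]],[1,[0,0,0],[0,0,0]]]'; python3 - <<'E'
from h import *
import plan
for n in("side","top"): im=snap(n,"6")
plan.plan(456,269.7,120,19.8)
crop(load("top6"),130,190,330,300,4,"pics/c13.png")
crop(load("side6"),215,140,375,275,5,"pics/c14.png")
E
```

```text
t: 12.3
ee_pos: [455.0, 263.3, 141.4]
orientation: [-1.358, 0.957, -0.946]
ft_force: [0.5, 0.1, 0.3]
width: 87.9
t: 12.5
ee_pos: [454.9, 262.2, 141.7]
orientation: [-1.361, 0.956, -0.944]
ft_force: [0.6, -0.5, -0.4]
width: 88.0
t 12.6 pos [456.7 261.6 143.4] jaw 19.81 ydown [-7.e-03  3.e-04 -1.e+00] w 87.6 F [-0.2  0.1  0.1] M [-0.09 -0.1  -0.01]
q [0.5  0.39 1.9  0.   0.85 0.15] shift cm [-0.78  2.34  0.22] turn [ 0.0065  0.0001 -0.0027]
```

View pics/c13.png

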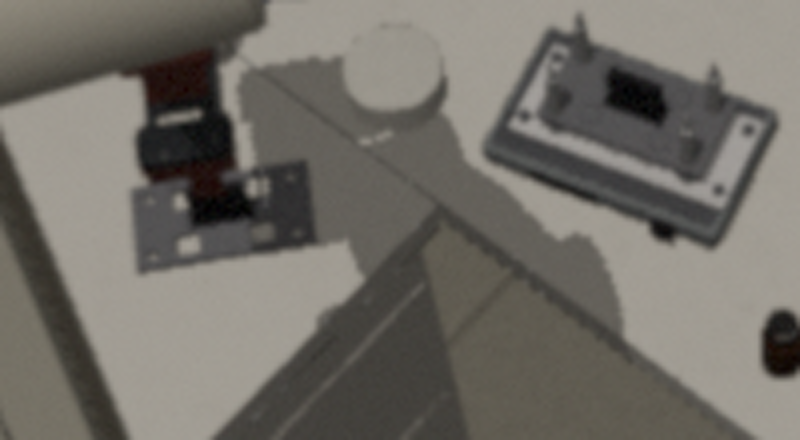

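View pics/c14.png

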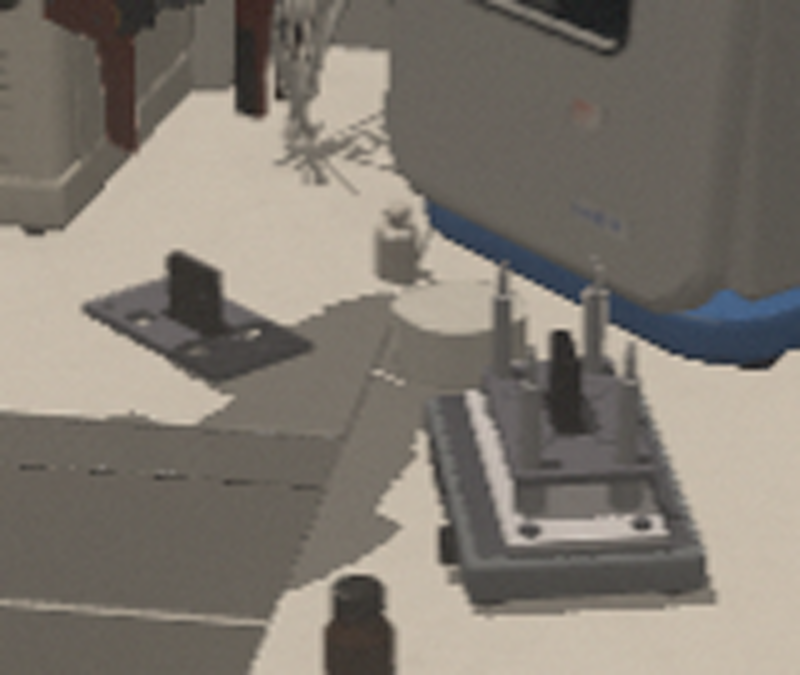

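```bash
python3 - <<'E'
from h import *
t=load("top6")
px=(np.array([(152,201),(155,258),(292,178),(298,233)])+.5)/4-.5+[130,190]
h=plane(t,px,8); print(h.round(1)); ax=(h[2]+h[3]-h[0]-h[1])/2; print(h.mean(0).round(1),np.linalg.norm(ax),np.degrees(np.arctan2(ax[1],ax[0])))
print(plane(t,[(184,202)],25).round(0))
E
```

```text
[[462.6 332.1   8. ]
 [412.9 316.2   8. ]
 [500.4 225.3   8. ]
 [452.  208.6   8. ]]
[457.  270.6   8. ] 113.87876044801469 -70.25069959950591
[[601. 310.  25.]]
```

```bash
python3 plan.py 456.5 270 50 19.8; python3 -m jog '[[1,[-0.8,3,0.25],[0.006,0,-0.002]],[1,[-0.8,7,0.25],[0.006,0,-0.002]],[1,[-0.8,9.3,0.25],[0.006,0,-0.002]],[1,[-0.8,9.3,0.25],[0.006,0,-0.002]],[1,[-0.8,9.3,0.25],[0.006,0,-0.002]]]'; python3 plan.py 456.5 270 14 19.8
```

```text
t 12.6 pos [456.7 261.6 143.4] jaw 19.81 ydown [-7.e-03  3.e-04 -1.e+00] w 87.6 F [-0.2  0.1  0.1] M [-0.09 -0.1  -0.01]
q [0.5  0.39 1.9  0.   0.85 0.15] shift cm [-0.78  9.34  0.33] turn [ 0.0065  0.0001 -0.0027]
t: 13.1
ee_pos: [456.4, 269.9, 51.2]
orientation: [-1.352, 0.952, -0.951]
ft_force: [-0.4, -0.4, 0.4]
width: 87.8
t 13.1 pos [456.4 269.9  51.2] jaw 19.73 ydown [-0.     0.001 -1.   ] w 87.8 F [-0.4 -0.4  0.4] M [-0.04 -0.1  -0.01]
q [0.51 0.55 1.93 0.   0.66 0.17] shift cm [0.   3.72 0.01] turn [-0.0003 -0.0012 -0.001 ]
```

```bash
python3 -m jog '[[1,[0,2,0],[0,0,0]],[1,[0,3.7,0],[0,0,0]],[1,[0,3.7,0],[0,0,0]],[0,[0,3.7,0],[0,0,0]],[0,[0,3.7,0],[0,0,0]],[0,[0,3.7,0],[0,0,0]],[0,[0,3.7,0],[0,0,0]],[0,[0,3.7,0],[0,0,0]]]'; python3 -m jog '[[0,[0,0,0],[0,0,0]],[0,[0,0,0],[0,0,0]],[0,[0,0,0],[0,0,0]],[0,[0,0,0],[0,0,0]],[0,[0,0,0],[0,0,0]],[0,[0,0,0],[0,0,0]]]';python3 plan.py 456.5 270 14 19.8
```

```text
t: 13.9
ee_pos: [455.7, 270.8, 13.9]
orientation: [-1.352, 0.951, -0.95]
ft_force: [1.0, -0.1, -0.0]
width: 51.5
t: 14.5
ee_pos: [455.6, 270.7, 13.5]
orientation: [-1.353, 0.951, -0.95]
ft_force: [0.9, 0.4, -1.2]
width: 12.1
t 14.5 pos [455.6 270.7  13.5] jaw 19.82 ydown [-3.e-04  9.e-04 -1.e+00] w 12.1 F [ 0.9  0.4 -1.2] M [ 0.04 -0.26 -0.01]
q [0.51 0.62 1.94 0.   0.58 0.17] shift cm [ 0.1  -0.05  0.06] turn [-0.      0.0003 -0.001 ]
```

```bash
python3 -m jog '[[0,[0,-1,0],[0,0,0]],[0,[0,-4,0],[0,0,0]],[0,[0,-8,0],[0,0,0]],[0,[0,-12.5,0],[0,0,0]],[0,[0,-17,0],[0,0,0]],[0,[0,-20.5,0],[0,0,0]],[0,[0,-21,0],[0,0,0]],[0,[0,-21,0],[0,0,0]]]';python3 plan.py 573.5 -49.5 220 -14.8
```

```text
t: 15.3
ee_pos: [455.7, 270.5, 224.5]
orientation: [-1.351, 0.95, -0.95]
ft_force: [-0.4, -0.3, -2.1]
width: 11.7
t 15.3 pos [455.7 270.5 224.5] jaw 19.83 ydown [ 0.0013  0.0018 -1.    ] w 11.7 F [-0.4 -0.3 -2.1] M [-0.07 -0.11  0.05]
q [0.51 0.28 1.84 0.   1.02 0.17] shift cm [34.1   0.41  0.23] turn [-0.0013  0.6043 -0.0018]
```

```bash
python3 -m jog '[[0,[4,0,0],[0,0.08,0]],[0,[8.5,0,0],[0,0.2,0]],[0,[13,0,0],[0,0.33,0]],[0,[17.5,0,0],[0,0.46,0]],[0,[22,0,0],[0,0.58,0]],[0,[26.5,0,0.1],[-0.001,0.604,-0.002]],[0,[31,0.2,0.2],[-0.001,0.604,-0.002]],[0,[34.1,0.4,0.23],[-0.001,0.604,-0.002]]]';python3 -m jog '[[0,[0,0,0],[0,0,0]],[0,[0,0,0],[0,0,0]],[0,[0,0,0],[0,0,0]]]';python3 plan.py 573.5 -49.5 170 -14.8
```

```text
t: 16.1
ee_pos: [572.5, -52.0, 216.4]
orientation: [-1.081, 1.401, -1.397]
ft_force: [1.1, 0.8, -1.3]
width: 11.9
t: 16.4
ee_pos: [572.1, -48.6, 217.7]
orientation: [-1.08, 1.399, -1.395]
ft_force: [0.3, 0.6, -1.3]
width: 11.5
t 16.4 pos [572.1 -48.6 217.7] jaw -14.75 ydown [-4.5e-03 -6.0e-04 -1.0e+00] w 11.5 F [ 0.3  0.6 -1.3] M [-0.06 -0.06  0.01]
q [-0.1   0.36  1.75 -0.    1.04  0.15] shift cm [0.05 4.77 0.18] turn [0.0042 0.0009 0.0018]
```

```bash
python3 -m jog '[[0,[0.05,1,0.18],[0.004,0.001,0.002]],[0,[0.05,3,0.18],[0.004,0.001,0.002]],[0,[0.05,5,0.18],[0.004,0.001,0.002]],[0,[0.05,5,0.18],[0.004,0.001,0.002]],[0,[0.05,5,0.18],[0.004,0.001,0.002]]]';python3 - <<'E'
from h import *
import plan
for n in("side","top"): im=snap(n,"7")
plan.plan(573.5,-49.5,160,-14.8)
crop(load("top7"),250,150,330,235,8,"pics/c15.png")
crop(load("side7"),295,150,365,250,6,"pics/c16.png")
E
```

```text
t: 16.9
ee_pos: [574.6, -49.8, 168.9]
orientation: [-1.075, 1.395, -1.397]
ft_force: [0.0, -0.5, -1.9]
width: 12.0
t 17.0 pos [575.5 -50.2 170. ] jaw -14.8 ydown [ 4.3e-03 -5.0e-04 -1.0e+00] w 11.5 F [-0.  -0.4 -1.4] M [-0.12 -0.07 -0.  ]
q [-0.11  0.42  1.78 -0.    0.94  0.15] shift cm [-0.01  1.   -0.21] turn [-0.0043 -0.0001 -0.0006]
```

View pics/c15.png

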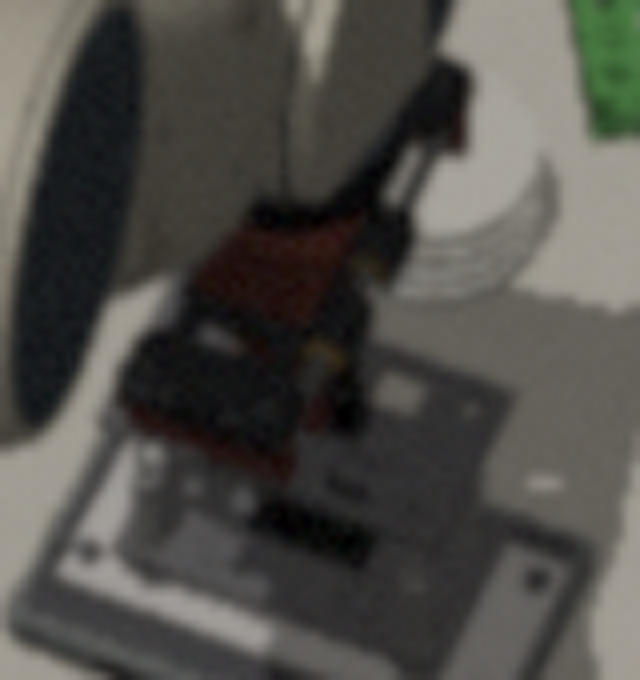

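View pics/c16.png

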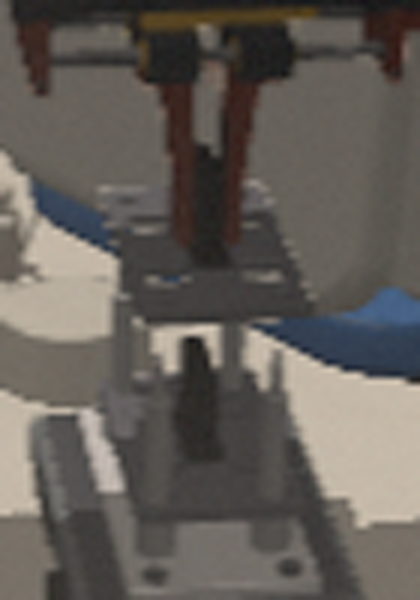

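```bash
python3 - <<'E'
from h import *
t=load("top7"); c=t["color"][180:240,255:320].astype(float); c=np.clip((c-25)*2.6,0,255).astype(np.uint8)
cv2.imwrite("pics/c17.png",cv2.resize(c[:,:,::-1],None,fx=10,fy=10,interpolation=cv2.INTER_CUBIC))
E
```

```text
(no output)
```

View pics/c17.png

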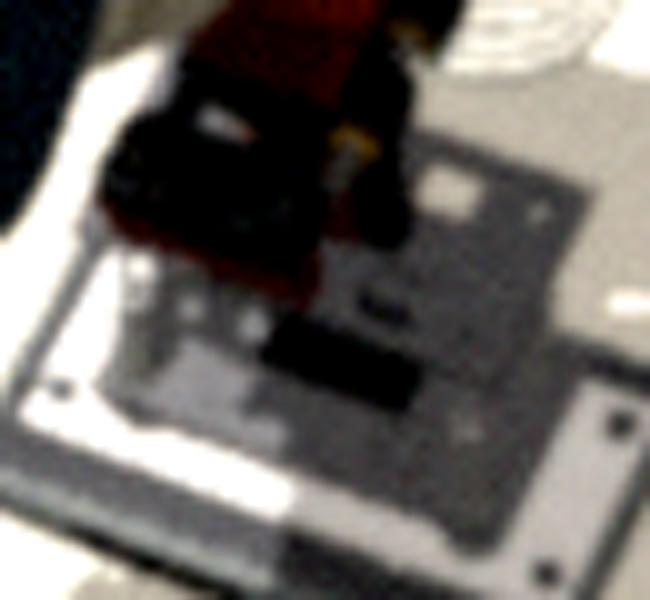

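```bash
python3 - <<'E'
from h import *
a=np.radians(-104.8);u=np.array([np.cos(a),np.sin(a)]);v=np.array([-u[1],u[0]]) ; print(u,v)
off=58*u+26*v
for n,px,z in(("top7",(308.55,200.35),164.0),("top4",(240+408.5/6-.5,130+422.5/6-.5),165.8)):
    h=plane(load(n),[px],z)[0,:2]; print(n,h.round(1),"ctr",(h-off).round(1))
# side view: post tip from side3 back... opening positions
# corner of deck back-right top
h=plane(load("top7"),[(255+59.2-.45,180+19-.45)],164)[0,:2]; print("corner ctr",(h-72*u-38*v).round(1))
E
```

```text
[-0.25544576 -0.96682339] [ 0.96682339 -0.25544576]
top7 [ 585.6 -111.8] ctr [575.3 -49.1]
top4 [ 585.6 -108.8] ctr [575.3 -46.1]
corner ctr [576.1 -47.2]
```

```bash
python3 plan.py 573.9 -49.4 152 -14.8; python3 -m jog '[[0,[-0.03,0.8,-0.17],[-0.004,0,-0.001]],[0,[-0.03,1.6,-0.17],[-0.004,0,-0.001]],[0,[-0.03,1.8,-0.17],[-0.004,0,-0.001]],[0,[-0.03,1.8,-0.17],[-0.004,0,-0.001]],[0,[-0.03,1.8,-0.17],[-0.004,0,-0.001]]]'; python3 plan.py 573.9 -49.4 152 -14.8
```

```text
t 17.0 pos [575.5 -50.2 170. ] jaw -14.8 ydown [ 4.3e-03 -5.0e-04 -1.0e+00] w 11.5 F [-0.  -0.4 -1.4] M [-0.12 -0.07 -0.  ]
q [-0.11  0.42  1.78 -0.    0.94  0.15] shift cm [-0.03  1.8  -0.18] turn [-0.0043 -0.0001 -0.0006]
t: 17.5
ee_pos: [573.4, -49.9, 151.1]
orientation: [-1.077, 1.398, -1.397]
ft_force: [-0.6, 0.4, -1.8]
width: 12.1
t 17.5 pos [573.4 -49.9 151.1] jaw -14.85 ydown [-1.3e-03 -3.0e-04 -1.0e+00] w 12.1 F [-0.6  0.4 -1.8] M [-0.08 -0.11  0.  ]
q [-0.11  0.44  1.79 -0.    0.91  0.15] shift cm [-0.06 -0.09  0.03] turn [ 0.0012 -0.0008  0.0006]
```

Now lower slowly over the cones.

```bash
python3 -m jog '[[0,[-0.05,0.2,0.03],[0.001,-0.001,0]],[0,[-0.05,0.4,0.03],[0.001,-0.001,0]],[0,[-0.05,0.5,0.03],[0.001,-0.001,0]],[0,[-0.05,0.5,0.03],[0.001,-0.001,0]]]'; python3 plan.py 573.9 -49.4 140 -14.8;python3 -m jog '[[0,[0,0.2,0],[0,0,0]],[0,[0,0.4,0],[0,0,0]],[0,[0,0.4,0],[0,0,0]]]'; python3 plan.py 573.9 -49.4 140 -14.8
```

```text
t: 17.9
ee_pos: [573.7, -49.4, 146.0]
orientation: [-1.077, 1.397, -1.397]
ft_force: [-0.3, -0.5, -1.9]
width: 11.9
t 17.9 pos [573.7 -49.4 146. ] jaw -14.78 ydown [-6.e-04 -5.e-04 -1.e+00] w 11.9 F [-0.3 -0.5 -1.9] M [-0.03 -0.06  0.03]
q [-0.11  0.45  1.79 -0.    0.9   0.15] shift cm [-0.01  0.6   0.02] turn [0.0005 0.0003 0.0006]
t: 18.2
ee_pos: [573.6, -49.4, 141.8]
orientation: [-1.077, 1.397, -1.397]
ft_force: [-0.4, -0.2, -2.2]
width: 11.8
t 18.2 pos [573.6 -49.4 141.8] jaw -14.78 ydown [-8.e-04 -5.e-04 -1.e+00] w 11.8 F [-0.4 -0.2 -2.2] M [-0.02 -0.09 -0.04]
q [-0.11  0.46  1.8  -0.    0.89  0.15] shift cm [-0.01  0.18  0.03] turn [0.0006 0.0003 0.0007]
```

```bash
python3 -m jog '[[0,[0,0.2,0],[0,0,0]],[0,[0,0.4,0],[0,0,0]],[0,[0,0.4,0],[0,0,0]]]'; python3 plan.py 573.9 -49.4 140 -14.8;python3 -m jog '[[0,[0,0.2,0],[0,0,0]],[0,[0,0.4,0],[0,0,0]],[0,[0,0.4,0],[0,0,0]]]'; python3 plan.py 573.9 -49.4 140 -14.8
```

```text
t: 18.5
ee_pos: [573.6, -49.4, 137.8]
orientation: [-1.077, 1.397, -1.397]
ft_force: [-0.6, -0.5, -1.7]
width: 12.0
t 18.5 pos [573.6 -49.4 137.8] jaw -14.78 ydown [-8.e-04 -5.e-04 -1.e+00] w 12.0 F [-0.6 -0.5 -1.7] M [-0.02  0.07 -0.02]
q [-0.11  0.46  1.8  -0.    0.88  0.15] shift cm [-0.01 -0.22  0.03] turn [0.0007 0.0003 0.0007]
t: 18.8
ee_pos: [573.6, -49.4, 133.8]
orientation: [-1.077, 1.397, -1.397]
ft_force: [-0.4, 0.3, -2.0]
width: 11.8
t 18.8 pos [573.6 -49.4 133.8] jaw -14.78 ydown [-8.e-04 -5.e-04 -1.e+00] w 11.8 F [-0.4  0.3 -2. ] M [0.05 0.15 0.02]
q [-0.11  0.47  1.8  -0.    0.87  0.15] shift cm [-0.01 -0.62  0.03] turn [0.0007 0.0003 0.0006]
```

Threaded with no force (underside ≈122). Down to the shoulder: expected contact at TCP ≈127.5.

```bash
python3 -m jog '[[0,[0,0.2,0],[0,0,0]],[0,[0,0.45,0],[0,0,0]],[0,[0,0.45,0],[0,0,0]]]'; python3 plan.py 573.9 -49.4 128 -14.8;python3 -m jog '[[0,[0,0.1,0],[0,0,0]],[0,[0,0.2,0],[0,0,0]],[0,[0,0.2,0],[0,0,0]]]'; python3 plan.py 573.9 -49.4 128 -14.8
```

```text
t: 19.1
ee_pos: [573.6, -49.4, 129.2]
orientation: [-1.077, 1.397, -1.397]
ft_force: [-0.5, 0.5, -3.2]
width: 12.0
t 19.1 pos [573.6 -49.4 129.2] jaw -14.78 ydown [-7.e-04 -5.e-04 -1.e+00] w 12.0 F [-0.5  0.5 -3.2] M [0.02 0.14 0.04]
q [-0.11  0.48  1.8  -0.    0.86  0.15] shift cm [-0.01  0.12  0.03] turn [0.0006 0.0003 0.0007]
t: 19.4
ee_pos: [573.6, -49.4, 127.6]
orientation: [-1.077, 1.397, -1.397]
ft_force: [-3.2, 0.5, -1.5]
width: 11.8
t 19.4 pos [573.6 -49.4 127.6] jaw -14.78 ydown [-6.e-04 -4.e-04 -1.e+00] w 11.8 F [-3.2  0.5 -1.5] M [0.16 0.35 0.03]
q [-0.11  0.48  1.8  -0.    0.86  0.15] shift cm [-0.   -0.04  0.03] turn [0.0005 0.0003 0.0006]
```

```bash
python3 -m jog '[[0,[0,0.1,0],[0,0,0]],[0,[0,0.1,0],[0,0,0]]]'; python3 plan.py 573.9 -49.4 127 -14.8
```

```text
t: 19.6
ee_pos: [573.6, -49.4, 127.4]
orientation: [-1.077, 1.397, -1.397]
ft_force: [-5.4, 0.9, 7.1]
width: 11.7
t 19.6 pos [573.6 -49.4 127.4] jaw -14.79 ydown [-6.e-04 -4.e-04 -1.e+00] w 11.7 F [-5.4  0.9  7.1] M [0.33 0.95 0.03]
q [-0.11  0.48  1.8  -0.    0.86  0.15] shift cm [-0.01  0.04  0.03] turn [0.0004 0.0002 0.0005]
```

```bash
python3 -m jog '[[0.35,[0,0,0],[0,0,0]],[0.35,[0,0,0],[0,0,0]],[0.35,[0,0,0],[0,0,0]],[0.35,[0,0,0],[0,0,0]],[0.35,[0,0,0],[0,0,0]],[0.35,[0,0,0],[0,0,0]]]';python3 -m jog '[[0.35,[0,-0.5,0],[0,0,0]],[0.35,[0,-3,0],[0,0,0]],[0.35,[0,-6,0],[0,0,0]],[0.35,[0,-10,0],[0,0,0]],[0.35,[0,-13,0],[0,0,0]],[0.35,[0,-13,0],[0,0,0]],[0.35,[0,-13,0],[0,0,0]]]';python3 plan.py 400 310 270 -14.8
```

```text
t: 20.2
ee_pos: [573.9, -49.4, 126.6]
orientation: [-1.076, 1.396, -1.397]
ft_force: [0.1, 0.3, 0.0]
width: 30.5
t: 20.9
ee_pos: [574.0, -49.3, 257.3]
orientation: [-1.075, 1.395, -1.398]
ft_force: [0.4, -0.3, -1.3]
width: 30.8
t 20.9 pos [574.  -49.3 257.3] jaw -14.78 ydown [ 1.3e-03 -7.0e-04 -1.0e+00] w 30.8 F [ 0.4 -0.3 -1.3] M [-0.03 -0.06  0.05]
q [-0.11  0.31  1.71 -0.    1.12  0.15] shift cm [-30.31  -1.31 -25.99] turn [-0.0014  0.0003  0.0003]
```

```bash
python3 -m jog '[[0.35,[-3,0,-2.5],[0,0,0]],[0.35,[-7,0,-6],[0,0,0]],[0.35,[-10.5,0,-9],[0,0,0]],[0.35,[-14,0,-12],[0,0,0]],[0.35,[-18,-1,-15.4],[0,0,0]],[0.35,[-22,-1,-18.8],[0,0,0]],[0.35,[-26,-1,-22],[0,0,0]],[0.35,[-28,-1,-24],[0,0,0]]]';python3 -m jog '[[0.35,[0,0,0],[0,0,0]],[0.35,[0,0,0],[0,0,0]]]';python3 - <<'E'
from h import *
import plan
for n in("side","top"): im=snap(n,"8")
plan.plan(400,310,270,-14.8)
crop(load("top8"),235,175,335,250,7.5,"pics/c18.png")
crop(load("side8"),290,180,370,270,6.6,"pics/c19.png")
s=load("side8");C=cloud(s);c2=cloud(load("top8"))
E
```

```text
t: 21.7
ee_pos: [411.1, 284.5, 265.0]
orientation: [-1.08, 1.397, -1.396]
ft_force: [0.5, -0.7, -0.1]
width: 30.5
t: 21.9
ee_pos: [412.1, 282.6, 265.1]
orientation: [-1.081, 1.395, -1.396]
ft_force: [0.3, -0.4, 0.2]
width: 30.9
t 22.0 pos [413.1 281.7 265.6] jaw -14.81 ydown [-0.0017 -0.0018 -1.    ] w 30.8 F [-0.2  0.2 -0.7] M [-0.06 -0.11 -0.02]
q [ 0.58  0.19  1.86 -0.    1.1   0.83] shift cm [-2.4  -0.45 -1.99] turn [ 0.0011 -0.0002  0.0022]
```

View pics/c18.png

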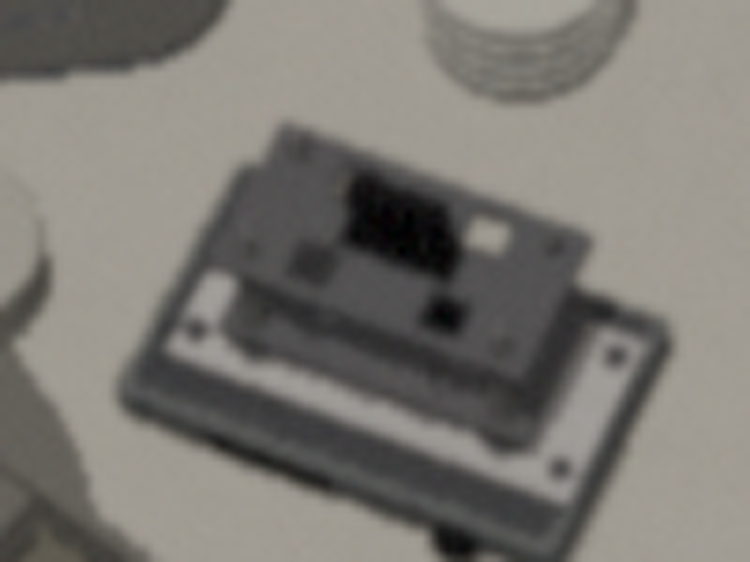

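View pics/c19.png

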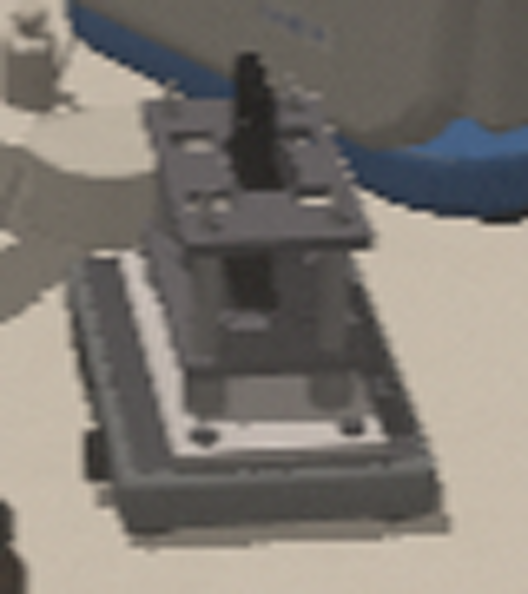

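View pics/side8.png

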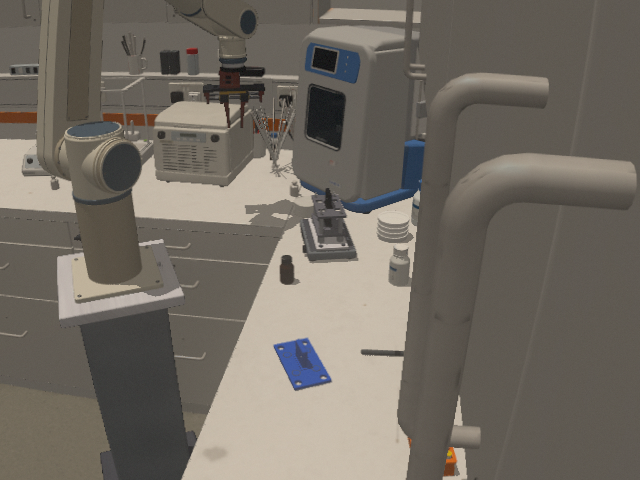

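```bash
python3 - <<'E'
from h import *
for n in("top8","side8"):
    C=cloud(load(n)).reshape(-1,3)
    d=C[:,:2]-[573.8,-48]; a=np.radians(-104.8);u=np.array([np.cos(a),np.sin(a)]);v=np.array([-u[1],u[0]])
    lx,ly=d@v,d@u
    for z0 in(68,122):
        m=(abs(lx)<40)&(abs(ly)<74)&(abs(lx)>9)&(abs(C[:,2]-z0)<6)
        A=np.c_[lx[m],ly[m],np.ones(m.sum())]; c=np.linalg.lstsq(A,C[m,2],rcond=None)[0] if m.sum()>20 else None
        print(n,z0,m.sum(),np.median(C[m,2]),"tilt,z",None if c is None else c.round(3),"x",np.percentile(lx[m],[2,98]).round(1),"y",np.percentile(ly[m],[2,98]).round(1))
E
```

```text
top8 68 281 67.9316434571358 tilt,z [ 1.0000e-03 -2.0000e-03  6.8073e+01] x [-39.1  32.2] y [-68.9  70.4]
top8 122 520 121.95878593379791 tilt,z [7.00000e-03 3.00000e-03 1.22143e+02] x [-38.6  37.2] y [-70.6  70.4]
side8 68 312 67.75262682148735 tilt,z [ 1.0000e-02 -4.0000e-03  6.7981e+01] x [-39.2  34.8] y [-55.8  71.6]
side8 122 452 121.51459258122117 tilt,z [ 4.00000e-03 -2.00000e-03  1.21415e+02] x [-39.   35.9] y [-67.1  72.8]
```

Both plates sit at their home heights (tops at 68 and 122 mm) and are level. Handing in.

```bash
python3 - <<'E'
from workcell import ctrl
ctrl.close_job()
E
```

```text
the job is handed in; nothing more can be done
```

The carrier is back together, and I handed the job in at about 22 s of the 67 s allowed. The close call reports no verdict, so the result rests on my own checks below.

- **Lower deck:** I took the grey wide-holed deck and left the blue look-alike alone. It went over all four posts without snagging and met the low shoulders with about 8 N of contact, at the expected height.
- **Upper deck:** The narrow-holed deck threaded over the tips with almost no force and met the upper shoulders with about 7 N, also at the expected height. I then let it go.
- **Last checks:** Depth readings from both cameras put the plate tops at about 68 and 122 mm, which is home. The fitted tilt was 0.01 rad or less, and both decks were centred on the posts. The arm stood well clear.
- **Bystanders:** They look undisturbed in the last pictures, though I did not measure their positions.

No check failed. The two camera views disagreed by about 2–3 mm on the posts' position, with a few single readings up to about 6 mm apart. I settled it by the contact-free fit on the way down.

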